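# Tip the sorting tray to gather the sample cassettes

## Task

Press the tray's flange on the dish's side gently down until the tray is firmly seated on the stop beneath it, so that all three cassettes slide to the end wall beside the empty dish; push no harder than about 20 N. Then press the other flange down until the tray is level again, leaving the cassettes gathered at that end, and take the hand away. Do not touch the cassettes, and leave the dish, tip box, bottle and tube rack where they are.

Things in the scene. Friction and masses are not known exactly. Their poses are not given: they have to be found in the camera images.
- stand: Fixed white base plate 150 x 240 x 12 mm, with an aluminium cheek 99 mm high on each long side that carries the tray's stiff hinge (friction 0.55 N m, about 4 N at a flange, so the tray stays at any tilt it is left). Origin under its centre, on the bench; y along the tray's length, x along the hinge, z up. Turned by up to 0.3 rad.
- tray: Steel see-saw tray, 114 mm (x) wide, 248 mm (y) long, 25 mm high, walls and floor 4 mm, two dividers making three 34 mm lanes along y. Origin on the hinge, 90 mm above the bench, at the centre of its underside; z out of the tray. Rocks about its x axis up to 0.68 rad either way; starts level. Cassettes start to slide at about 0.2 to 0.3 rad and stay put near level.
- flange_left (a point): Point on top of the flat flange at the tray's +y end, to be pressed by the fingertips: the flange is 80 mm (x) wide, stands out 30 mm beyond the end wall, 4 mm thick, faced with thin rubber, its top flush with the tray's rim. The point is the middle of the flange's top, 139 mm along y and 25 mm above the hinge axis; it turns with the tray.
- flange_right (a point): The same point on the like flange at the tray's -y end.
- stops: Steel strip 50 x 210 x 4 mm under the tray, origin under its centre. Carries two rubber-tipped stops, 85 mm from the hinge to either end, that meet the tray's floor. Each is set anew for every run: the tray meets it somewhere from 0.37 to 0.61 rad, to be felt. The rubber gives 1 mm per 9 N. Firmly seated is over 2.5 N on the stop: some 2 N at the flange beyond what moves the hinge.
- cassette1: Lidded white plastic sample cassette, 28 (x) x 40 (y) x 12 mm, about 30 g, lying flat in the tray's lane at x = -36.5 mm of the tray. Origin at the centre of its underside. Against an end wall its origin is 100 mm along y from the tray's origin.
- cassette2: The same, in the middle lane.
- cassette3: The same, in the lane at x = +36.5 mm of the tray.
- dish: Empty open white dish, 110 x 90 x 28 mm, on the bench just beyond one end of the tray (its +y or its -y end, differing from run to run): it marks the end at which to gather the cassettes. Origin at the centre of its underside.
- tipbox: Closed box of pipette tips, grey with a clear lid, 112 x 80 x 59 mm, on the bench beyond the tray's other end. Origin under its centre.
- bottle: Amber bottle, 70 mm across, 150 mm tall, to the left. Origin under its centre.
- tuberack: Blue rack with red-capped tubes, 90 x 170 x 121 mm, to the right. Origin under its centre.
Not all that is in view belongs to the job. What is shaped like the cassette2 but green or turquoise is not meant.

How it is judged:
On the way:
1. the tray is pressed firmly (more than 2.5 N) onto the stop, tilted towards the dish, and all three cassettes have slid to that end (((y of dish in the frame of stand above 0 m and y of each of cassette1, cassette2, cassette3 in the frame of tray above 0.088 m) or (y of dish in the frame of stand below -0 m and y of each of cassette1, cassette2, cassette3 in the frame of tray below -0.088 m)) and contact force between tray and stops above 2.5 N and angle between tray's own z axis and vertical above 0.3 rad), for 0.2 s.
At the end, for the whole second after the job is handed in: The tray is within 0.07 rad (4 degrees) of level and at rest; all three cassettes lie still and flat in their lanes at the end beside the dish, their centres more than 88 mm from the hinge axis (within 12 mm of the end wall); the robot touches nothing (((y of dish in the frame of stand above 0 m and y of each of cassette1, cassette2, cassette3 in the frame of tray above 0.088 m) or (y of dish in the frame of stand below -0 m and y of each of cassette1, cassette2, cassette3 in the frame of tray below -0.088 m)) and z of each of cassette1, cassette2, cassette3 in the frame of tray below 0.012 m and angle between tray's own z axis and vertical below 0.07 rad and angular speed of tray below 0.05 rad/s and linear speed of each of cassette1, cassette2, cassette3 below 0.02 m/s).
It fails at once if the tray is pushed harder than 20 N (contact force between any of the arm, the fingers and tray above 20 N).
It fails at once if a cassette is touched by the robot (contact force between any of the arm, the fingers and cassette1 above 0.3 N or contact force between any of the arm, the fingers and cassette2 above 0.3 N or contact force between any of the arm, the fingers and cassette3 above 0.3 N).
It fails at once if the dish, tip box, bottle or tube rack is displaced by more than 15 mm (distance of any of dish, tipbox, bottle, tuberack from where it was at the start of the episode above 0.015 m).
It also fails if it takes over 48 s, if anything falls off the work surface, if the arm or the gripper's body presses on something with over 40 N, if the wrist force passes 120 N, or if a joint passes its speed limit or range.

## Robot

A 7-joint arm with a two-finger parallel gripper is mounted at the origin on the work surface. World frame = base frame: x ahead of the robot, y to its left, z up, the work surface at z = 0. Lengths are in m, angles in rad, forces in N, time in s.
With the tool pointing down it reaches from about 0.425 to 0.95 m from the base axis. Payload 16.7 kg.
Tool frame: the origin (TCP) lies on the centre line of the jaws, within the pads' length; the fingertips stand 17 mm ahead of it and the grasp point (between the pads) lies 2 mm behind it; z points along the fingers, y is the line along which they close (so a half turn about z gives the same grasp; the last joint's range is limited). The gripper opens to 94 mm and grips with 3 to 60 N. Pads are 16 mm wide; open, the fingers measure 119 mm over their backs; the gripper's body (75 mm by 177 mm) begins 78 mm behind the grasp point.
Start: joints at [-1.433, 0.426, 0.074, 1.606, -0.034, 1.111, -0.067], TCP at [0.192, 0.647, 0.222] pointing down, gripper open.
Joint ranges: [-2.85, 2.85], [-0.5, 2.14], [-1.23, 1.37], [0.21, 2.46], [-1.02, 4.16], [0.16, 2.05], [-2.73, 2.73]. Speed limits (rad/s): [1.89, 1.89, 2.39, 2.39, 3.01, 3.01, 3.01].

## Interface

Orientations are given as a unit quaternion [w, x, y, z].
In Python, from workcell import status, optics, arm gives the robot as it stands.
- The arm moves only by the tool arm_command, never from a script. Its argument "targets" is a list of rows, each an object of numbers: "dx", "dy", "dz": the shift along the tool's x, y, z in m; "yaw": the turn about the tool's z in degrees; "gripper": the opening, from 0 (shut) to 1 (fully open). A call has 1 to 12 rows; each row shifts and turns the commanded pose from where the row before left it, along the tool's axes as they then stand; what a row does not reach is not made up. A row lasts 1/8 s, in which the tool goes at most 62.5 mm and 10.7 degrees, less where a joint would pass 70% of its speed; a pose out of reach is approached as far as the arm can. A call with a gripper value outside its range is refused whole. The fingers move at their own pace and stop on an object; "squeeze" is the grip in N (left out, the last holds). Time passes only in rows, so rows that do not move let the fingers close. It gives the time, the measured TCP pose, the force, the opening and the grip force at its end, in the units of the state.
- status.state(): the state, without advancing time (a new reading comes with each control period).
- optics.get_image(name): name is "side" or "top" or "wrist"; returns (picture, depth): 400x640x3 uint8, blue, green, red; 400x640 float32, m along the optical axis (not along the pixel's ray), 0 where there is no reading.
- optics.get_calibration(name): a dict with "fx", "fy", "cx", "cy" (pixels), "R" (3x3) and "t" (3): a world point X has camera coordinates R X + t. Camera axes: x right, y down, z forward; pixel columns grow to the right and rows downward; lengths in m; the calibration is good to about 2 mm. A picture is of the moment at which its call begins: read the wrist's pose just before it. get_calibration takes no time and is no camera call; for the wrist camera it gives the pose at the moment of the call.
- arm.close_job(): hands the job in; it is judged then, once.
The state is a dict: "time": time; "qpos": joint angles; "joint_vel": joint speeds; "joint_torque": joint torques, N m; "eef_pos": TCP position; "orientation": TCP orientation; "force": force on the tool from outside, world axes, zero at the start; "torque": the same for the moment, N m; "finger_gap": finger opening in m; "gripper_force": force on a finger pad.
Only numpy, scipy, OpenCV 4.12 (cv2) and the standard library are available. Lean on these libraries where they do the work, as an engineer would, in place of code of your own. Each camera call takes 0.05 s, during which the arm holds its last target. There are 200 camera calls.

## Working session

There is one attempt and no reset: what is moved stays moved. The work goes in short steps, Python scripts to look and compute and a tool call to move; the robot and the scene stay as the last step left them, time stands still between calls to the robot, and variables do not carry over. Pictures are saved under pics/ and viewed, at most 10 in all, crops included, and the job is handed in when it is done.

Besides the shell and the picture viewer there is one more tool, called after "Emit:" as name([rows], argument=value, ...), one row to a line, values as JSON. arm_command: Moves the arm, as the interface text tells. Its arguments: {"type":"object","properties":{"targets":{"type":"array","items":{"type":"object","properties":{"dx":{"type":"number"},"dy":{"type":"number"},"dz":{"type":"number"},"yaw":{"type":"number"},"gripper":{"type":"number"}}}},"squeeze":{"type":"number"}},"required":["targets"]}

```bash
mkdir -p pics; cat > h.py <<'E'
import numpy as np, cv2
from workcell import status, optics, arm
def grab(n):
    c=optics.get_calibration(n); im,d=optics.get_image(n); return im,d,c
def cloud(d,c):
    v,u=np.mgrid[:d.shape[0],:d.shape[1]]
    P=np.stack([(u-c['cx'])/c['fx']*d,(v-c['cy'])/c['fy']*d,d],-1)
    return (P-np.array(c['t']))@np.array(c['R'])
E
python3 - <<'E'
from h import *
for n in('top','side'):
    im,d,c=grab(n); cv2.imwrite(f'pics/{n}0.png',im); np.savez(f'{n}0.npz',im=im,d=d,P=cloud(d,c))
    print(n,c)
print(status.state())
E
```

```text
top {'fx': 504.1609003406877, 'fy': 504.1609003406877, 'cx': 314.3836522387308, 'cy': 198.8848319261906, 'R': array([[ 0.0125741 , -0.99981927, -0.01425877],
       [-0.99656872, -0.011364  , -0.08198563],
       [ 0.08180878,  0.01524074, -0.99653151]]), 't': array([-0.00402535,  0.53213609,  1.60205061])}
side {'fx': 378.70640922248003, 'fy': 378.70640922248003, 'cx': 322.77760702643894, 'cy': 193.6667748877235, 'R': array([[ 0.9925783 , -0.12118353,  0.01014243],
       [-0.0820005 , -0.72855894, -0.68005719],
       [ 0.08980109,  0.67417833, -0.73308891]]), 't': array([-0.50900433,  0.07609734,  1.54751004])}
{'time': 0.1, 'qpos': array([-1.43249281,  0.42667212,  0.07383088,  1.60651171, -0.03406333,
        1.11078906, -0.06709196]), 'joint_vel': array([-0.00171581, -0.0021931 ,  0.00117755, -0.00236361, -0.00020688,
        0.00014538,  0.00055123]), 'joint_torque': array([ 8.64762696e-03, -9.37470603e+01,  3.67741607e+00, -4.55056643e+01,
       -4.86149895e-02,  1.65446370e-02,  9.31410409e-05]), 'eef_pos': array([0.1915162 , 0.6468877 , 0.22185701]), 'orientation': array([-2.94936361e-05,  1.43398775e-01,  9.89664830e-01, -5.60255708e-04]), 'force': array([-0.2885348 , -0.11361319, -0.54380983]), 'torque': array([ 0.01924431, -0.00814681,  0.01388087]), 'gripper_force': 0.0, 'finger_gap': 0.09392170243698957}
```

View pics/top0.png

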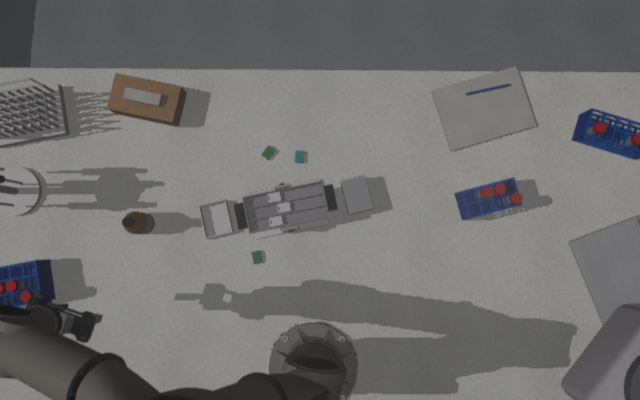

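View pics/side0.png

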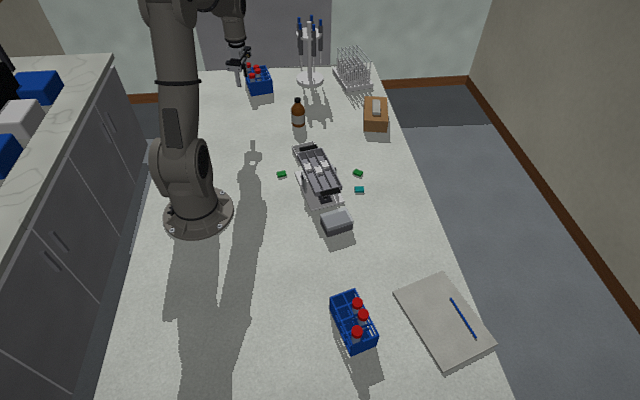

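The top view shows the white dish at (217,218), beyond the tray's left (world +y) end, and the grey tip box at (357,196). The black flanges are at about (240,216) and (333,198), with the white cassettes at (274,197), (280,209) and (277,221). Lookalikes to leave alone are the green and turquoise blocks at (268,152), (300,156) and (258,257). Next I'll measure the flanges and take a close crop to check.

```bash
python3 - <<'E'
from h import *
z=np.load('top0.npz'); im,d,P=z['im'],z['d'],z['P']
cv2.imwrite('pics/crop0.png',cv2.resize(im[165:255,185:385],None,fx=4,fy=4,interpolation=cv2.INTER_CUBIC))
sub=np.zeros(d.shape,bool); sub[165:255,185:385]=1
dark=(im.max(2)<45)&sub&(P[...,2]>.095)&(P[...,2]<.13)
n,l,s,ce=cv2.connectedComponentsWithStats(dark.astype(np.uint8))
for i in range(1,n):
    if s[i,4]>40:
        q=P[l==i]; print(s[i],ce[i],q.mean(0),np.median(q,0),q.min(0),q.max(0))
m=sub&(P[...,2]>.1)&(P[...,2]<.125); q=P[m][:,:2]
r=cv2.minAreaRect(q.astype(np.float32)*1000); print(r,m.sum())
for nme,(u,v) in dict(dish=(217,218),tip=(357,196),bot=(138,222)).items(): print(nme,P[v,u])
E
```

```text
((500.526123046875, 88.30317687988281), (136.69212341308594, 309.8653259277344), 8.712048530578613) 1579
dish [0.46761829 0.31913462 0.00270064]
tip [ 0.53952347 -0.13195963  0.06125741]
bot [0.44796022 0.53683163 0.11309736]
```

View pics/crop0.png

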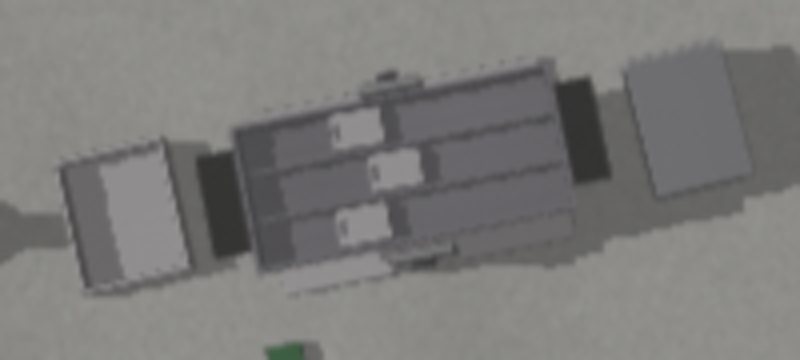

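The crop confirms the tray with three white cassettes. The dark dish-side flange is at crop (224,205), which is full (241,216). The other flange is at crop (583,130), which is (331,197.5). The dish is at crop (127,215) and the tip box at (688,120).

```bash
python3 - <<'E'
from h import *
z=np.load('top0.npz'); im,d,P=z['im'],z['d'],z['P']
c=optics.get_calibration('top');R,t=np.array(c['R']),np.array(c['t']);o=-R.T@t
def ray(u,v,h):
    w=R.T@[(u-c['cx'])/c['fx'],(v-c['cy'])/c['fy'],1]; return o+w*(h-o[2])/w[2]
sub=np.zeros(d.shape,bool); sub[195:235,228:340]=1; sub[175:235,320:340]=1
g=im.max(2)
for (a,b) in((230,250),(320,340)):
    k=np.zeros(d.shape,bool); k[180:232,a:b]=1
    k&=(g<60); n,l,s,ce=cv2.connectedComponentsWithStats(k.astype(np.uint8))
    i=1+s[1:,4].argmax(); q=P[l==i]; print(s[i],ce[i],np.median(q,0),ray(*ce[i],.115)); 
A=ray(241,216.3,.115);B=ray(330.75,197.5,.115);print(A,B,(A+B)/2,np.hypot(*(A-B)[:2]),np.arctan2(-(A-B)[0],(A-B)[1]))
from scipy.spatial.transform import Rotation as Ro
q=status.state()['orientation'];M=Ro.from_quat([*q[1:],q[0]]).as_matrix();print(M)
E
```

```text
[235 204  12  25 196] [240.38265306 215.89795918] [0.46999969 0.22516079 0.11544845] [0.47015859 0.22476438 0.115     ]
[324 186  13  24 199] [330.06030151 197.37688442] [ 0.53059063 -0.04647286  0.11438866] [ 0.52963095 -0.04659065  0.115     ]
[0.46896097 0.22285781 0.115     ] [ 0.52927976 -0.04868663  0.115     ] [0.49912037 0.08708559 0.115     ] 0.27816314586859625 0.21858323625011375
[[-9.58873581e-01  2.83833415e-01 -2.19057593e-04]
 [ 2.83833481e-01  9.58872955e-01 -1.10047204e-03]
 [-1.02302335e-04 -1.11738944e-03 -9.99999370e-01]]
```

The flange-to-flange distance comes out at 278 mm, which is exactly 2 × 139, and the heights are 115 mm, so the measurement holds. The tray yaw is 0.217 rad. I'll turn the fingers so they close along the hinge axis, close them, and travel above the dish-side flange.

Emit:
arm_command([
  {"yaw": 10.2, "gripper": 0},
  {"yaw": 10.2, "gripper": 0},
  {"yaw": 10.2, "gripper": 0},
  {"yaw": 10.2, "gripper": 0},
  {"yaw": 10.2, "gripper": 0},
  {"yaw": 10.2, "gripper": 0},
])

```text
invalid input
```

Emit:
arm_command([
  {"dx": -0.043, "dy": 0.0164},
  {"dx": -0.043, "dy": 0.0164},
  {"dx": -0.043, "dy": 0.0164},
  {"dx": -0.043, "dy": 0.0164},
  {"dx": -0.043, "dy": 0.0164},
  {"dx": -0.043, "dy": 0.0164},
  {"dx": -0.043, "dy": 0.0164},
  {"dx": -0.043, "dy": 0.0164},
  {"dx": -0.043, "dy": 0.0164},
  {"dx": -0.043, "dy": 0.0164},
  {"dx": -0.043, "dy": 0.0164},
  {},
])

```text
invalid input
```

Emit:
arm_command([
  {"dx": 0, "dy": 0, "dz": 0, "yaw": 10.2, "gripper": 0},
  {"dx": 0, "dy": 0, "dz": 0, "yaw": 10.2, "gripper": 0},
  {"dx": 0, "dy": 0, "dz": 0, "yaw": 10.2, "gripper": 0},
  {"dx": 0, "dy": 0, "dz": 0, "yaw": 10.2, "gripper": 0},
  {"dx": 0, "dy": 0, "dz": 0, "yaw": 10.2, "gripper": 0},
  {"dx": 0, "dy": 0, "dz": 0, "yaw": 10.2, "gripper": 0},
], squeeze=10)

```text
time: 0.85
eef_pos: [0.1915, 0.647, 0.2221]
orientation: [0.0, 0.63, 0.777, -0.0]
force: [-1.1, 1.1, 0.5]
finger_gap: 0.0375
gripper_force: 0.0
```

Emit:
arm_command([
  {"dx": -0.043, "dy": 0.0164, "dz": 0, "yaw": 0, "gripper": 0},
  {"dx": -0.043, "dy": 0.0164, "dz": 0, "yaw": 0, "gripper": 0},
  {"dx": -0.043, "dy": 0.0164, "dz": 0, "yaw": 0, "gripper": 0},
  {"dx": -0.043, "dy": 0.0164, "dz": 0, "yaw": 0, "gripper": 0},
  {"dx": -0.043, "dy": 0.0164, "dz": 0, "yaw": 0, "gripper": 0},
  {"dx": -0.043, "dy": 0.0164, "dz": 0, "yaw": 0, "gripper": 0},
  {"dx": -0.043, "dy": 0.0164, "dz": 0, "yaw": 0, "gripper": 0},
  {"dx": -0.043, "dy": 0.0164, "dz": 0, "yaw": 0, "gripper": 0},
  {"dx": -0.043, "dy": 0.0164, "dz": 0, "yaw": 0, "gripper": 0},
  {"dx": -0.043, "dy": 0.0164, "dz": 0, "yaw": 0, "gripper": 0},
  {"dx": -0.043, "dy": 0.0164, "dz": 0, "yaw": 0, "gripper": 0},
  {"dx": 0, "dy": 0, "dz": 0, "yaw": 0, "gripper": 0},
])

```text
time: 2.35
eef_pos: [0.4701, 0.2204, 0.2225]
orientation: [0.0, 0.629, 0.777, -0.0]
force: [-0.0, 0.1, -0.2]
finger_gap: 0.0003
gripper_force: 0.0
```

Tool is over the flange (s ≈ 136 mm, x ≈ 0). Fingertips are at z ≈ 0.2055, about 90 mm above the flange.

Emit:
arm_command([
  {"dx": 0.003, "dy": 0, "dz": 0.03, "yaw": 0, "gripper": 0},
  {"dx": 0, "dy": 0, "dz": 0.03, "yaw": 0, "gripper": 0},
  {"dx": 0, "dy": 0, "dz": 0.02, "yaw": 0, "gripper": 0},
  {"dx": 0, "dy": 0, "dz": 0, "yaw": 0, "gripper": 0},
])

```text
time: 2.85
eef_pos: [0.4669, 0.2266, 0.1413]
orientation: [-0.0, 0.627, 0.779, -0.001]
force: [0.1, 0.5, -0.2]
finger_gap: 0.0
gripper_force: 0.0
```

Emit:
arm_command([
  {"dx": 0, "dy": 0, "dz": 0.003, "yaw": 0, "gripper": 0},
  {"dx": 0, "dy": 0, "dz": 0.003, "yaw": 0, "gripper": 0},
  {"dx": 0, "dy": 0, "dz": 0.003, "yaw": 0, "gripper": 0},
  {"dx": 0, "dy": 0, "dz": 0.003, "yaw": 0, "gripper": 0},
])

```text
time: 3.35
eef_pos: [0.4681, 0.2268, 0.1306]
orientation: [-0.0, 0.627, 0.779, 0.0]
force: [-1.2, 1.8, 4.7]
finger_gap: 0.0002
gripper_force: 2.2
```

Contact is at the expected height with 4.7 N, which matches the hinge friction. I'll press on, well short of the earliest stop (0.37 rad).

Emit:
arm_command([
  {"dx": 0, "dy": 0, "dz": 0.003, "yaw": 0, "gripper": 0},
  {"dx": 0, "dy": 0, "dz": 0.003, "yaw": 0, "gripper": 0},
  {"dx": 0, "dy": 0, "dz": 0.003, "yaw": 0, "gripper": 0},
  {"dx": 0, "dy": 0, "dz": 0.003, "yaw": 0, "gripper": 0},
  {"dx": 0, "dy": 0, "dz": 0.003, "yaw": 0, "gripper": 0},
  {"dx": 0, "dy": 0, "dz": 0.003, "yaw": 0, "gripper": 0},
])

```text
time: 4.1
eef_pos: [0.4681, 0.2265, 0.1123]
orientation: [0.0, 0.627, 0.779, 0.0]
force: [0.8, 3.5, 4.7]
finger_gap: 0.0007
gripper_force: 2.3
```

Emit:
arm_command([
  {"dx": 0, "dy": 0, "dz": 0.003, "yaw": 0, "gripper": 0},
  {"dx": -0.001, "dy": 0, "dz": 0.003, "yaw": 0, "gripper": 0},
  {"dx": 0, "dy": 0, "dz": 0.003, "yaw": 0, "gripper": 0},
  {"dx": 0, "dy": 0, "dz": 0.003, "yaw": 0, "gripper": 0},
  {"dx": -0.001, "dy": 0, "dz": 0.003, "yaw": 0, "gripper": 0},
  {"dx": 0, "dy": 0, "dz": 0.003, "yaw": 0, "gripper": 0},
  {"dx": 0, "dy": 0, "dz": 0.003, "yaw": 0, "gripper": 0},
])

```text
time: 4.97
eef_pos: [0.4685, 0.2242, 0.0912]
orientation: [0.0, 0.627, 0.779, -0.0]
force: [-0.6, -0.5, 4.1]
finger_gap: 0.0005
gripper_force: 2.0
```

Emit:
arm_command([
  {"dx": 0, "dy": 0, "dz": 0.002, "yaw": 0, "gripper": 0},
  {"dx": -0.001, "dy": 0, "dz": 0.002, "yaw": 0, "gripper": 0},
])

```text
time: 5.22
eef_pos: [0.4686, 0.2235, 0.0873]
orientation: [-0.0, 0.627, 0.779, -0.0]
force: [-0.9, 2.8, 4.1]
finger_gap: 0.0003
gripper_force: 2.2
```

Emit:
arm_command([
  {"dx": 0, "dy": 0, "dz": 0.0015, "yaw": 0, "gripper": 0},
  {"dx": 0, "dy": 0, "dz": 0.0015, "yaw": 0, "gripper": 0},
])

```text
time: 5.48
eef_pos: [0.4686, 0.2234, 0.0844]
orientation: [0.0, 0.627, 0.779, -0.0]
force: [0.6, 0.0, 3.5]
finger_gap: 0.0005
gripper_force: 1.7
```

Emit:
arm_command([
  {"dx": 0, "dy": 0, "dz": 0.0015, "yaw": 0, "gripper": 0},
  {"dx": 0, "dy": 0, "dz": 0.0015, "yaw": 0, "gripper": 0},
])

```text
time: 5.72
eef_pos: [0.4687, 0.2235, 0.0814]
orientation: [0.0, 0.627, 0.779, -0.0]
force: [0.2, -0.1, 3.7]
finger_gap: 0.0002
gripper_force: 1.6
```

Emit:
arm_command([
  {"dx": 0, "dy": 0, "dz": 0.0015, "yaw": 0, "gripper": 0},
  {"dx": -0.001, "dy": 0, "dz": 0.0015, "yaw": 0, "gripper": 0},
])

```text
time: 5.98
eef_pos: [0.4689, 0.2228, 0.0784]
orientation: [-0.0, 0.627, 0.779, 0.0]
force: [0.1, 3.2, 2.8]
finger_gap: 0.0001
gripper_force: 2.0
```

Emit:
arm_command([
  {"dx": 0, "dy": 0, "dz": 0.0015, "yaw": 0, "gripper": 0},
  {"dx": 0, "dy": 0, "dz": 0.0015, "yaw": 0, "gripper": 0},
])

```text
time: 6.22
eef_pos: [0.469, 0.2225, 0.0754]
orientation: [0.0, 0.627, 0.779, -0.0]
force: [0.6, 0.5, 3.6]
finger_gap: 0.001
gripper_force: 1.6
```

Emit:
arm_command([
  {"dx": 0, "dy": 0, "dz": 0.0015, "yaw": 0, "gripper": 0},
  {"dx": 0, "dy": 0, "dz": 0.0015, "yaw": 0, "gripper": 0},
])

```text
time: 6.48
eef_pos: [0.4689, 0.2224, 0.0724]
orientation: [0.0, 0.627, 0.779, -0.0]
force: [-0.4, -0.5, 2.8]
finger_gap: 0.0005
gripper_force: 1.6
```

Emit:
arm_command([
  {"dx": -0.001, "dy": 0, "dz": 0.0015, "yaw": 0, "gripper": 0},
  {"dx": 0, "dy": 0, "dz": 0.0015, "yaw": 0, "gripper": 0},
])

```text
time: 6.72
eef_pos: [0.4691, 0.2216, 0.0694]
orientation: [-0.0, 0.627, 0.779, 0.0]
force: [-0.2, -0.0, 3.4]
finger_gap: 0.0003
gripper_force: 1.6
```

Emit:
arm_command([
  {"dx": 0, "dy": 0, "dz": 0.0015, "yaw": 0, "gripper": 0},
  {"dx": 0, "dy": 0, "dz": 0.0015, "yaw": 0, "gripper": 0},
])

```text
time: 6.98
eef_pos: [0.4691, 0.2215, 0.0664]
orientation: [0.0, 0.627, 0.779, -0.0]
force: [0.8, 0.3, 4.1]
finger_gap: 0.0002
gripper_force: 1.6
```

Emit:
arm_command([
  {"dx": -0.001, "dy": 0, "dz": 0.0015, "yaw": 0, "gripper": 0},
  {"dx": 0, "dy": 0, "dz": 0.0015, "yaw": 0, "gripper": 0},
])

```text
time: 7.22
eef_pos: [0.4693, 0.2206, 0.0634]
orientation: [-0.0, 0.627, 0.779, 0.0]
force: [-0.1, 0.3, 6.0]
finger_gap: 0.0006
gripper_force: 2.5
```

Force is rising, which is likely the stop. I'll go 1 mm at a time.

Emit:
arm_command([
  {"dx": 0, "dy": 0, "dz": 0.001, "yaw": 0, "gripper": 0},
])

```text
time: 7.35
eef_pos: [0.4694, 0.2205, 0.0625]
orientation: [0.0, 0.627, 0.779, 0.0]
force: [-0.9, 0.2, 9.8]
finger_gap: 0.0004
gripper_force: 3.9
```

Seated at 9.8 N, about 6 N above the hinge friction. I'll hold, then check that the cassettes have slid.

Emit:
arm_command([
  {"dx": 0, "dy": 0, "dz": 0, "yaw": 0, "gripper": 0},
  {"dx": 0, "dy": 0, "dz": 0, "yaw": 0, "gripper": 0},
  {"dx": 0, "dy": 0, "dz": 0, "yaw": 0, "gripper": 0},
  {"dx": 0, "dy": 0, "dz": 0, "yaw": 0, "gripper": 0},
])

```text
time: 7.85
eef_pos: [0.4694, 0.2205, 0.0625]
orientation: [0.0, 0.627, 0.779, 0.0]
force: [-1.1, -0.2, 6.8]
finger_gap: 0.0004
gripper_force: 2.9
```

```bash
python3 - <<'E'
from h import *
im,d,c=grab('top'); a=cv2.resize(im[165:255,185:385],None,fx=4,fy=4,interpolation=cv2.INTER_CUBIC)
im,d,c=grab('side'); b=cv2.resize(im[120:180,265:375],None,fx=4,fy=4,interpolation=cv2.INTER_CUBIC)
o=np.zeros((600,800,3),np.uint8); o[:360]=a; o[360:600,:440]=b
cv2.imwrite('pics/seat.png',o); print(status.state()['force'])
E
```

```text
[-0.63096978  0.63657578  6.14349148]
```

View pics/seat.png

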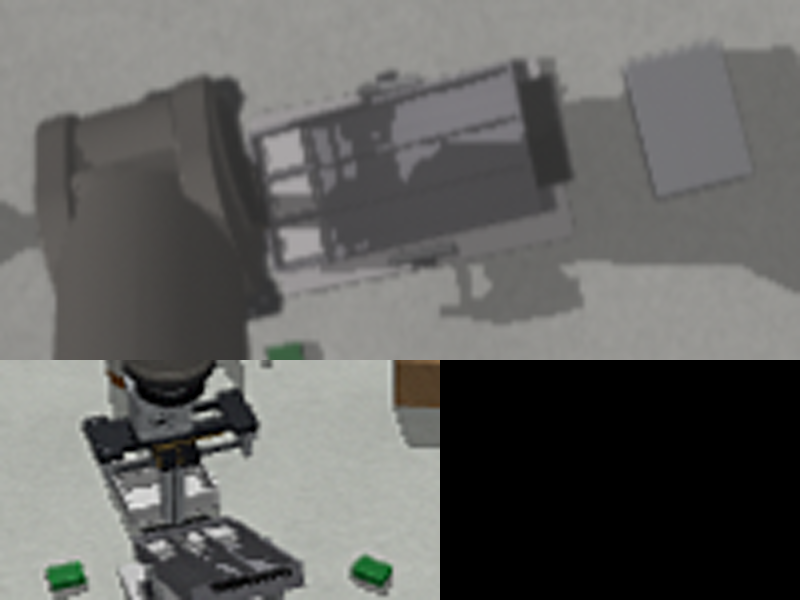

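All three cassettes are aligned at the dish end, around crop (290,155), (290,200) and (300,243). The force has relaxed to about 6.5 N, so I'll press slightly further to be sure and hold.

Emit:
arm_command([
  {"dx": 0, "dy": 0, "dz": 0.001, "yaw": 0, "gripper": 0},
  {"dx": 0, "dy": 0, "dz": 0, "yaw": 0, "gripper": 0},
  {"dx": 0, "dy": 0, "dz": 0, "yaw": 0, "gripper": 0},
  {"dx": 0, "dy": 0, "dz": 0, "yaw": 0, "gripper": 0},
])

```text
time: 8.45
eef_pos: [0.4695, 0.2206, 0.0617]
orientation: [0.0, 0.627, 0.779, 0.0]
force: [-1.5, 0.2, 9.7]
finger_gap: 0.0006
gripper_force: 4.5
```

Seated at 9.7 N. Next I'll lift off and go over the other flange, which should be at s ≈ -110 mm, z ≈ 0.18.

Emit:
arm_command([
  {"dx": 0, "dy": 0, "dz": -0.005, "yaw": 0, "gripper": 0},
  {"dx": 0, "dy": 0, "dz": -0.015, "yaw": 0, "gripper": 0},
  {"dx": 0, "dy": 0, "dz": -0.04, "yaw": 0, "gripper": 0},
  {"dx": 0, "dy": 0, "dz": -0.05, "yaw": 0, "gripper": 0},
  {"dx": 0, "dy": 0, "dz": -0.05, "yaw": 0, "gripper": 0},
  {"dx": 0, "dy": 0, "dz": -0.05, "yaw": 0, "gripper": 0},
  {"dx": 0, "dy": 0, "dz": 0, "yaw": 0, "gripper": 0},
])

```text
time: 9.32
eef_pos: [0.4707, 0.221, 0.2757]
orientation: [0.0, 0.627, 0.779, 0.003]
force: [-0.1, 0.0, -1.2]
finger_gap: 0.0003
gripper_force: 0.0
```

Emit:
arm_command([
  {"dx": -0.04, "dy": 0, "dz": 0, "yaw": 0, "gripper": 0},
  {"dx": -0.041, "dy": 0, "dz": 0, "yaw": 0, "gripper": 0},
  {"dx": -0.041, "dy": 0, "dz": 0, "yaw": 0, "gripper": 0},
  {"dx": -0.04, "dy": 0, "dz": 0, "yaw": 0, "gripper": 0},
  {"dx": -0.04, "dy": 0, "dz": 0, "yaw": 0, "gripper": 0},
  {"dx": -0.04, "dy": 0, "dz": 0, "yaw": 0, "gripper": 0},
  {"dx": 0, "dy": 0, "dz": 0, "yaw": 0, "gripper": 0},
  {"dx": 0, "dy": 0, "dz": 0, "yaw": 0, "gripper": 0},
])

```text
time: 10.32
eef_pos: [0.5205, -0.0155, 0.2712]
orientation: [-0.0, 0.627, 0.779, -0.0]
force: [-0.2, -0.1, -0.3]
finger_gap: 0.0004
gripper_force: 0.0
```

```bash
python3 - <<'E'
from h import *
im,d,c=grab('top'); a=cv2.resize(im[165:255,185:385],None,fx=4,fy=4,interpolation=cv2.INTER_CUBIC)
cv2.imwrite('pics/t2.png',a); P=cloud(d,c)
q=P.reshape(-1,3)-[.4995,.088,0]; x=q[:,:2]@[.9765,.2155]; s=q[:,:2]@[-.2155,.9765]
for lo in np.arange(-.14,.15,.02):
    m=(abs(x-.0)<.05)&(abs(s-lo)<.005)&(q[:,2]<.23); print(round(lo,2),np.percentile(q[m,2],[10,50,90]).round(3) if m.any() else 0)
s=status.state();print(s['eef_pos'],s['force'])
E
```

```text
-0.14 0
-0.12 0
-0.1 0
-0.08 0
-0.06 0
-0.04 0
-0.02 [0.099 0.103 0.109]
0.0 [0.091 0.096 0.101]
0.02 [0.079 0.083 0.09 ]
0.04 [0.069 0.073 0.078]
0.06 [0.056 0.061 0.069]
0.08 [0.055 0.062 0.067]
0.1 [0.042 0.052 0.057]
0.12 [0.046 0.051 0.055]
0.14 [0.    0.039 0.045]
[ 0.52052193 -0.01495862  0.2712571 ] [ 0.45775777  0.40182597 -0.16547041]
```

View pics/t2.png

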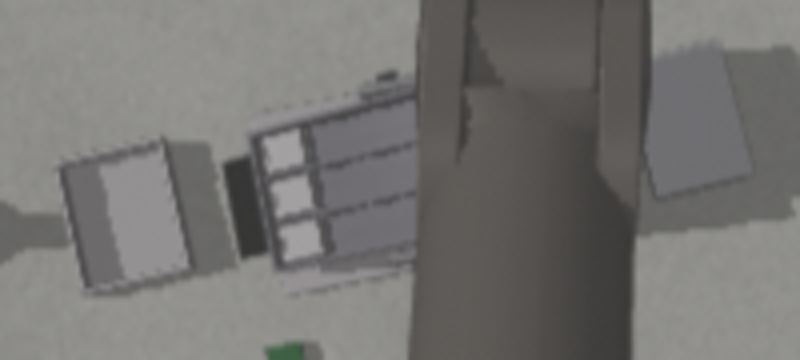

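The dish-side end is down and the tilt is about 0.5 rad, with all three white cassettes against the end wall at crop (285,150), (292,193) and (300,240). The tool is above the right flange (s ≈ -105 mm), so I'll approach it.

Emit:
arm_command([
  {"dx": 0, "dy": 0.001, "dz": 0.03, "yaw": 0, "gripper": 0},
  {"dx": 0, "dy": 0, "dz": 0.025, "yaw": 0, "gripper": 0},
  {"dx": 0, "dy": 0, "dz": 0.005, "yaw": 0, "gripper": 0},
  {"dx": 0, "dy": 0, "dz": 0, "yaw": 0, "gripper": 0},
])

```text
time: 10.88
eef_pos: [0.5219, -0.0152, 0.2118]
orientation: [-0.0, 0.627, 0.779, -0.0]
force: [-0.6, -0.8, -0.0]
finger_gap: 0.0001
gripper_force: 0.0
```

Emit:
arm_command([
  {"dx": 0, "dy": 0, "dz": 0.003, "yaw": 0, "gripper": 0},
  {"dx": 0, "dy": 0, "dz": 0.003, "yaw": 0, "gripper": 0},
  {"dx": 0, "dy": 0, "dz": 0.003, "yaw": 0, "gripper": 0},
  {"dx": 0, "dy": 0, "dz": 0.003, "yaw": 0, "gripper": 0},
  {"dx": 0, "dy": 0, "dz": 0, "yaw": 0, "gripper": 0},
])

```text
time: 11.5
eef_pos: [0.5219, -0.0156, 0.1994]
orientation: [-0.0, 0.627, 0.779, -0.0]
force: [0.9, 0.1, 1.2]
finger_gap: 0.0008
gripper_force: 0.6
```

Emit:
arm_command([
  {"dx": -0.001, "dy": 0, "dz": 0.003, "yaw": 0, "gripper": 0},
  {"dx": -0.002, "dy": 0, "dz": 0.003, "yaw": 0, "gripper": 0},
  {"dx": -0.002, "dy": 0, "dz": 0.003, "yaw": 0, "gripper": 0},
  {"dx": -0.002, "dy": 0, "dz": 0.003, "yaw": 0, "gripper": 0},
])

```text
time: 12.0
eef_pos: [0.5238, -0.0228, 0.1877]
orientation: [0.0, 0.627, 0.779, 0.0]
force: [0.5, -1.0, 5.7]
finger_gap: 0.0007
gripper_force: 2.6
```

Emit:
arm_command([
  {"dx": -0.002, "dy": 0, "dz": 0.003, "yaw": 0, "gripper": 0},
  {"dx": -0.002, "dy": 0, "dz": 0.003, "yaw": 0, "gripper": 0},
  {"dx": -0.0017, "dy": 0, "dz": 0.003, "yaw": 0, "gripper": 0},
  {"dx": -0.0017, "dy": 0, "dz": 0.003, "yaw": 0, "gripper": 0},
])

```text
time: 12.5
eef_pos: [0.5253, -0.03, 0.1756]
orientation: [0.0, 0.627, 0.779, 0.0]
force: [-0.1, -0.1, 6.8]
finger_gap: 0.0005
gripper_force: 2.5
```

Emit:
arm_command([
  {"dx": -0.0015, "dy": 0, "dz": 0.003, "yaw": 0, "gripper": 0},
  {"dx": -0.0015, "dy": 0, "dz": 0.003, "yaw": 0, "gripper": 0},
  {"dx": -0.0015, "dy": 0, "dz": 0.003, "yaw": 0, "gripper": 0},
  {"dx": -0.0015, "dy": 0, "dz": 0.003, "yaw": 0, "gripper": 0},
  {"dx": -0.0013, "dy": 0, "dz": 0.003, "yaw": 0, "gripper": 0},
  {"dx": -0.0013, "dy": 0, "dz": 0.003, "yaw": 0, "gripper": 0},
])

```text
time: 13.25
eef_pos: [0.527, -0.0381, 0.1574]
orientation: [0.0, 0.627, 0.779, 0.0]
force: [0.9, 1.2, 4.3]
finger_gap: 0.0006
gripper_force: 2.4
```

Emit:
arm_command([
  {"dx": -0.001, "dy": 0, "dz": 0.003, "yaw": 0, "gripper": 0},
  {"dx": -0.001, "dy": 0, "dz": 0.003, "yaw": 0, "gripper": 0},
  {"dx": -0.001, "dy": 0, "dz": 0.003, "yaw": 0, "gripper": 0},
  {"dx": -0.001, "dy": 0, "dz": 0.003, "yaw": 0, "gripper": 0},
  {"dx": -0.0005, "dy": 0, "dz": 0.003, "yaw": 0, "gripper": 0},
])

```text
time: 13.88
eef_pos: [0.5278, -0.0427, 0.1423]
orientation: [0.0, 0.627, 0.779, -0.0]
force: [1.1, -0.3, 4.8]
finger_gap: 0.0009
gripper_force: 2.5
```

Emit:
arm_command([
  {"dx": -0.0005, "dy": 0, "dz": 0.003, "yaw": 0, "gripper": 0},
  {"dx": 0, "dy": 0, "dz": 0.003, "yaw": 0, "gripper": 0},
  {"dx": 0, "dy": 0, "dz": 0.002, "yaw": 0, "gripper": 0},
  {"dx": 0, "dy": 0, "dz": 0.0015, "yaw": 0, "gripper": 0},
  {"dx": 0, "dy": 0, "dz": 0, "yaw": 0, "gripper": 0},
  {"dx": 0, "dy": 0, "dz": 0, "yaw": 0, "gripper": 0},
])

```text
time: 14.62
eef_pos: [0.5273, -0.043, 0.1327]
orientation: [-0.0, 0.627, 0.779, -0.0]
force: [-0.1, -0.8, 0.1]
finger_gap: 0.0005
gripper_force: 0.3
```

Emit:
arm_command([
  {"dx": 0, "dy": 0, "dz": -0.005, "yaw": 0, "gripper": 0},
  {"dx": 0, "dy": 0, "dz": -0.02, "yaw": 0, "gripper": 0},
  {"dx": 0, "dy": 0, "dz": -0.05, "yaw": 0, "gripper": 0},
  {"dx": 0, "dy": 0, "dz": -0.05, "yaw": 0, "gripper": 0},
  {"dx": -0.05, "dy": 0, "dz": -0.02, "yaw": 0, "gripper": 0},
  {"dx": -0.06, "dy": 0, "dz": 0, "yaw": 0, "gripper": 0},
  {"dx": -0.06, "dy": 0, "dz": 0, "yaw": 0, "gripper": 0},
  {"dx": -0.06, "dy": 0, "dz": 0, "yaw": 0, "gripper": 0},
  {"dx": 0, "dy": 0, "dz": 0, "yaw": 0, "gripper": 0},
  {"dx": 0, "dy": 0, "dz": 0, "yaw": 0, "gripper": 0},
])

```text
time: 15.88
eef_pos: [0.5766, -0.2675, 0.2778]
orientation: [-0.0, 0.627, 0.779, -0.0]
force: [-0.2, 2.3, -0.5]
finger_gap: 0.0005
gripper_force: 0.0
```

```bash
python3 - <<'E'
from h import *
im,d,c=grab('top'); a=cv2.resize(im[165:255,185:385],None,fx=4,fy=4,interpolation=cv2.INTER_CUBIC)
cv2.imwrite('pics/t3.png',a); P=cloud(d,c)
q=P.reshape(-1,3)-[.4995,.088,0]; x=q[:,:2]@[.9765,.2155]; s=q[:,:2]@[-.2155,.9765]
for lo in (-.143,-.139,-.1,-.05,0,.05,.1,.139,.143):
    m=(abs(x-.0)<.03)&(abs(s-lo)<.004)&(q[:,2]<.23); print(round(lo,3),np.percentile(q[m,2],[10,50,90]).round(4) if m.any() else 0)
m=(abs(x)<.055)&(abs(s)<.12)&(q[:,2]<.1)
A=np.c_[s[m],np.ones(m.sum())]; 
m2=(abs(x)<.055)&(s>-.11)&(s<.07)&(q[:,2]<.103)&(q[:,2]>.08); print(np.polyfit(s[m2],q[m2,2],1))
st=status.state();print(st['eef_pos'],st['force'],st['time'])
E
```

```text
-0.143 [0.1105 0.1147 0.1192]
-0.139 [0.1108 0.1146 0.1188]
-0.1 [0.0924 0.0957 0.1066]
-0.05 [0.0909 0.0948 0.1043]
0 [0.0897 0.0952 0.1049]
0.05 [0.0908 0.0946 0.1067]
0.1 [0.0975 0.1057 0.1108]
0.139 [0.1109 0.1152 0.12  ]
0.143 [0.112  0.1148 0.1194]
[-0.00307298  0.09399541]
[ 0.57688147 -0.26659001  0.27787467] [0.59762461 0.9501048  0.30157035] 15.925
```

View pics/t3.png

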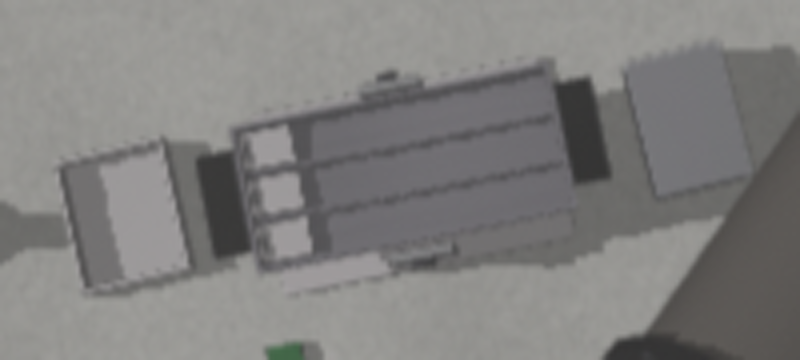

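The tray is level (slope ≈ 0.003, both flanges at 0.115) and the cassettes are at the dish-end wall, at crop (270,148), (278,192) and (288,240). The dish and tip box haven't moved, and the hand is clear.

```bash
python3 -c "
from workcell import arm; print(arm.close_job())"
```

```text
the job is handed in; nothing more can be done
None
```

The job is handed in: the tray was seated on the dish-side stop (9.8 N highest force read) and is level again, with all three cassettes at the dish-end wall and the hand clear. The hand-in returned no verdict.

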